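# Load the valve train into the block's blind bore and lock it with the keeper

## Robot

A 6-joint arm with a two-finger parallel gripper is mounted at the origin on a cart in front of the work surface, level with it; the furniture and walls round the work are solid. World frame = base frame: x ahead of the robot, y to its left, z up, the work surface at z = 0. Lengths are in m, angles in rad, forces in N, time in s.
With the tool pointing down it reaches from about 0.425 to 0.95 m from the base axis. Payload 3.5 kg.
Tool frame: the origin (TCP) lies midway between the tips of the shut fingers; the grasp point (between the pads) lies 19 mm behind it; z points along the fingers, y is the line along which they close (so a half turn about z gives the same grasp; the last joint's range is limited). The gripper opens to 85 mm and grips with 20 to 120 N. Pads are 22 mm wide; open, the fingers measure 114 mm over their backs; the gripper's body (76 mm by 85 mm) begins 54 mm behind the grasp point. The pads swing forward as they close: fully open they stand 13 mm farther back than shut.
Start: joints at [-1.257, 0.286, 1.577, -0, 1.279, -0.15], TCP at [0.302, -0.604, 0.231] pointing down, gripper open.
Joint ranges: [-2.77, 2.77], [-0.9, 2.22], [0.21, 2.48], [-1.53, 4.67], [0.24, 2.81], [-2.84, 2.84]. Speed limits (rad/s): [2.79, 2.79, 3.14, 3.14, 3.14, 3.14].

## Interface

Orientations are given as a unit quaternion [x, y, z, w].
In Python, from plant import * gives the robot as it stands.
- The arm moves only by the tool move_arm, never from a script. Its argument "moves" is a list of rows, each a list of 3 entries, a list of its own where there are three numbers: the opening, from 0 (shut) to 1 (fully open), then the shift along the tool's x, y, z in m, then the turn, a rotation vector about the tool's x, y, z in rad. A call has exactly 10 rows; each row shifts and turns the commanded pose from where the row before left it, along the tool's axes as they then stand; what a row does not reach is not made up. A row lasts 1/12 s, in which the tool goes at most 41.7 mm and 7.16 degrees, less where a joint would pass 70% of its speed; a pose out of reach is approached as far as the arm can. A call is refused whole if a number of a shift passes 0.0417 or a number of a turn 0.125, either way. A call with a gripper value outside its range is refused whole. The fingers move at their own pace and stop on an object; "grip_force" is the grip in N (left out, the last holds). Time passes only in rows, so rows that do not move let the fingers close, or fill a call up. It gives the time, the measured TCP pose, the force, the opening and the grip force at its end, in the units of the state.
- get_state(): the state, without advancing time (a new reading comes with each control period).
- read_camera(name): name is "scene" or "top" or "wrist"; returns the picture (400x640x3 uint8, red, green, blue); there is no depth.
- camera_params(name): a dict with "fx", "fy", "cx", "cy" (pixels), "rvec" (rotation vector, rad) and "tvec" (3), from world to camera coordinates, as OpenCV has them; the wrist camera has in their place "tool_from_camera" (4x4, takes a point from camera to tool coordinates, whose origin is the TCP and whose axes are the flange's). Camera axes: x right, y down, z forward; pixel columns grow to the right and rows downward; lengths in m; the calibration is good to about 2 mm. A picture is of the moment at which its call begins: read the wrist's pose just before it. camera_params takes no time and is no camera call.
- sign_off(): hands the job in; it is judged then, once.
The state is a dict: "time": time; "qpos": joint angles; "dq": joint speeds; "joint_efforts": joint torques, N m; "eef_pos": TCP position; "tcp_rot": TCP orientation; "contact_force": force on the tool from outside, world axes, zero at the start; "wrist_torque": the same for the moment, N m; "opening": opening from 0.0 (shut) to 1.0 (fully open); "finger_force": force on a finger pad.
Only numpy, scipy, OpenCV 4.12 (cv2) and the standard library are available. Lean on these libraries where they do the work, as an engineer would, in place of code of your own. Each camera call takes 0.05 s, during which the arm holds its last target. There are 200 camera calls.

## Task

Fit the valve train from the rack into the open bore of the valve block (the V guide in front of it lines the parts up): feed in the long spool first, then the short spool, then the plain plug, each pushing the last one deeper, until all are fully home and the plug is flush with the face of the block. Then swing the keeper plate fully down across the plug. Leave the gears and the glass jar beside the work where they are.

Things in the scene. Friction and masses are not known exactly. Their poses are not given: they have to be found in the camera images.
- valve_block: Aluminium valve block clamped on a steel fixture plate, fixed, z up. Origin on the bench right below the mouth of the open bore. Block: x -96 to +56 mm, y 0 to -240, top at z = 64 (ribs to 68, two side clamps to 75). The open bore runs level along y, its mouth in the upright face y = 0. The second bore, at x = -54 mm, is already finished: plug in, own fixed keeper closed.
- bore_mouth (a point): Centre of the open bore's mouth, in the block's face, 40 mm above the bench; axes as the block's (+y points out of the bore). Bore 31 mm diameter, mouth chamfered 2 mm, blind end 216.5 mm behind the face.
- guide_end (a point): Outer end of the V guide, on the bore's axis line, 40 mm above the bench, 120 mm from the face. The guide, angle iron with a 90 degree V, runs from here to 12 mm before the face; open at both ends, upper edges 6 mm below the bore's axis, 37 mm wide over all. A 28 mm part laid in it is in line with the bore and slides straight in.
- keeper (a joint): Angle of the keeper, a steel plate on a stiff screw in front of the face, rad: 0 = closed, level across the lower half of the open bore's mouth (stop); 1.5 to 1.8 = open, standing up beside it. Opening swings its tip up and over to the block's +x. It stays where left (0.035 N m friction). It lies 2 to 6 mm before the face: a plug standing out 2 mm or more blocks it.
- keeper_screw (a point): Pivot of the keeper: its screw in the block's face, 30 mm to +x of the open bore's axis and 8 mm below it (32 mm above the bench). The keeper is 18 mm wide, 4 mm thick and reaches 38 mm from here. Axes as the block's. Standing open, its tip is 70 mm above the bench: carry parts over it.
- keeper_tab (a point): Middle of the pushing surface of the keeper's thumb tab, bent away from the face along the plate's edge: 20 mm long (14 to 34 mm from the screw), from the plate to 16 mm before the face; the point is 10 mm before the face, 24 mm along the plate and 10.5 mm off its centre line. Surface faces the block's +x when open, up (42.5 mm above the bench) when closed: push it over and down.
- long_spool: Long steel spool, 85 mm long, three lands of 28 mm diameter (18 mm long at both ends, 21 mm in the middle) with two 20 mm necks between; symmetric. Origin at its middle on the axis, which is its own y. Loose, 0.22 kg; lies in one of the V rests of the rack.
- short_spool: Short steel spool, 70 mm long, two lands of 28 mm diameter (18 mm long, at the ends) with one 20 mm neck, 34 mm long, between; symmetric. Origin at its middle on the axis, its own y. Loose, 0.16 kg; in the rack.
- bore_plug: Bore plug: plain steel cylinder 60 mm long, 28 mm diameter, with two thin black seal rings (flush). Origin at its middle on the axis, its own y. Loose, 0.18 kg; in the rack. The three parts end to end measure 215 mm. In the bore all three slide with a few newtons.
- parts_rack: Grey plate 204 (x) x 100 (y) mm with three V rests of angle iron, 66 mm apart along its own x (at -66, 0, +66 mm), each 50 mm long along its y, upper edges 28 mm above the bench; a part in them lies along the rack's y with its axis 34 mm above the bench. Fixed. Which part lies in which rest varies. Origin under its centre on the bench.
- gear_small: Bystander: loose steel gear, 48 mm diameter, 24 mm high, flat on the bench to the right of the V guide; origin at the centre of its underside.
- gear_large: Bystander: loose steel gear, 60 mm diameter, 20 mm high, flat on the bench to the right of the V guide, nearer the robot; origin at the centre of its underside.
- jar: Bystander: glass jar with a metal lid, 62 mm diameter, 86 mm high, standing loose on the bench behind the rack; origin at the centre of its underside.
There are look-alikes about, which are no part of the job. What is shaped like the bore_plug but pink is not meant.

How it is judged:
On the way, in this order (a step that is already met when the one before it is completed fails the run):
1. the long spool is in the open bore, at least up to about its last neck (y of long_spool in the frame of bore_mouth below -0.025 m and horizontal distance between long_spool and bore_mouth below 0.19 m and angle between the y axis of long_spool and the y axis of valve_block, either way round below 0.12 rad and z of long_spool in the frame of bore_mouth below 0.005 m and x of long_spool in the frame of bore_mouth between -0.005 and 0.005 m), for 0.2 s.
2. the short spool has followed it into the bore and pushed it deeper (y of short_spool in the frame of bore_mouth below -0.02 m and y of long_spool in the frame of bore_mouth below -0.09 m and z of short_spool in the frame of bore_mouth below 0.005 m and x of short_spool in the frame of bore_mouth between -0.005 and 0.005 m), for 0.2 s.
3. the plug has pushed both spools home and is flush with the face (y of bore_plug in the frame of bore_mouth below -0.0282 m and y of short_spool in the frame of bore_mouth below -0.091 m and y of long_spool in the frame of bore_mouth below -0.168 m), for 0.2 s.
4. the keeper is swung across the plug (value of joint keeper below 0.1 rad), for 0.2 s.
At the end, for the whole second after the job is handed in: In the open bore lie, from the blind end outwards, the long spool, the short spool and the plug, all fully home (to about 5 mm), the plug's outer face no more than 1.8 mm proud of the block's face, everything at rest; the keeper is closed across the plug (within 0.10 rad) (all of step 3 and y of bore_plug in the frame of bore_mouth above -0.036 m and y of short_spool in the frame of bore_mouth above -0.101 m and distance between long_spool and bore_mouth below 0.18 m and distance between short_spool and bore_mouth below 0.102 m and distance between bore_plug and bore_mouth below 0.037 m and value of joint keeper below 0.1 rad and linear speed of each of long_spool, short_spool, bore_plug below 0.02 m/s); the robot touches nothing.
It fails at once if one of the two gears or the glass jar is moved by more than 25 mm (distance of any of gear_small, gear_large, jar from where it was at the start of the episode above 0.025 m).
It also fails if it takes over 72 s, if anything falls off the work surface, if the arm or the gripper's body presses on something with over 40 N, if the wrist force passes 120 N, or if a joint passes its speed limit or range.

## Working session

There is one attempt and no reset: what is moved stays moved. The work goes in short steps, Python scripts to look and compute and a tool call to move; the robot and the scene stay as the last step left them, time stands still between calls to the robot, and variables do not carry over. Pictures are saved under pics/ and viewed, at most 10 in all, crops included, and the job is handed in when it is done.

Besides the shell and the picture viewer there is one more tool, called after "Call:" as a command line: name --argument value ..., lists and objects as JSON in quotes. move_arm: Moves the arm, as the interface text tells. Its arguments: {"type":"object","properties":{"moves":{"type":"array"},"grip_force":{"type":"number"}},"required":["moves"]}

```bash
mkdir -p pics; ls; python3 - <<'E'
from plant import *
import cv2
print(get_state())
for n in ("scene","top"):
    im=read_camera(n); cv2.imwrite(f"pics/{n}0.png",im[:,:,::-1]); print(n,camera_params(n))
print(camera_params("wrist"))
E
```

```text
pics
{'time': 0.0, 'qpos': array([-1.25699865e+00,  2.87196414e-01,  1.57815572e+00, -3.87604060e-05,
        1.27855188e+00, -1.50013605e-01]), 'dq': array([ 0.00122684,  0.00046033, -0.00013892, -0.0006918 ,  0.00022504,
        0.00050178]), 'joint_efforts': array([-3.69330692e-04, -4.05986738e+01, -2.92624390e+01, -2.32682041e-04,
        5.69376047e-03, -1.14313917e-05]), 'eef_pos': array([ 0.30177882, -0.60307064,  0.22993817]), 'tcp_rot': array([ 9.73228246e-01,  2.29837866e-01, -1.13025003e-04, -1.15028853e-03]), 'contact_force': array([-0.26480349, -0.44977645, -0.17307938]), 'wrist_torque': array([ 0.03502072,  0.02811813, -0.0243725 ]), 'finger_force': 0.0, 'opening': 0.998044126128971}
scene {'fx': 431.7663948100924, 'fy': 431.7663948100924, 'cx': 315.9468782079329, 'cy': 193.20788407505654, 'rvec': array([ 0.96284772, -2.35265569,  1.15976157]), 'tvec': array([0.48326371, 0.24640271, 0.93525544])}
top {'fx': 422.4493786601197, 'fy': 422.4493786601197, 'cx': 324.32190502328336, 'cy': 198.96394495354735, 'rvec': array([ 2.14871473, -2.16049427,  0.11539718]), 'tvec': array([0.11673997, 0.58507454, 1.0178066 ])}
{'fx': 296.9588942580841, 'fy': 296.9588942580841, 'cx': 319.20761523192317, 'cy': 201.53670430960813, 'tool_from_camera': array([[ 2.34983002e-04, -9.65989487e-01, -2.58581236e-01,
         6.47147289e-02],
       [ 9.99999803e-01,  7.66470881e-05,  6.22406624e-04,
        -1.07505383e-03],
       [-5.81418757e-04, -2.58581331e-01,  9.65989315e-01,
        -1.41384924e-01],
       [ 0.00000000e+00,  0.00000000e+00,  0.00000000e+00,
         1.00000000e+00]])}
```

View pics/top0.png

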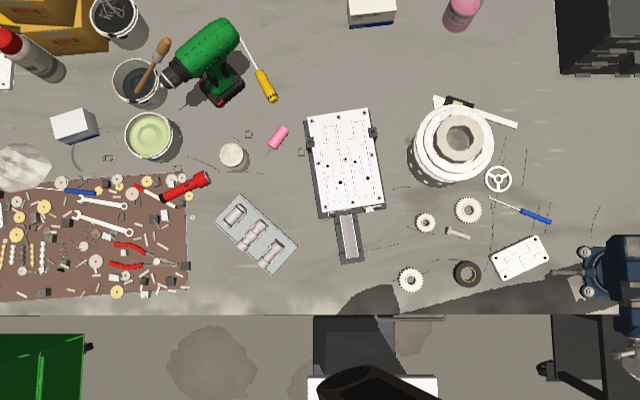

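View pics/scene0.png

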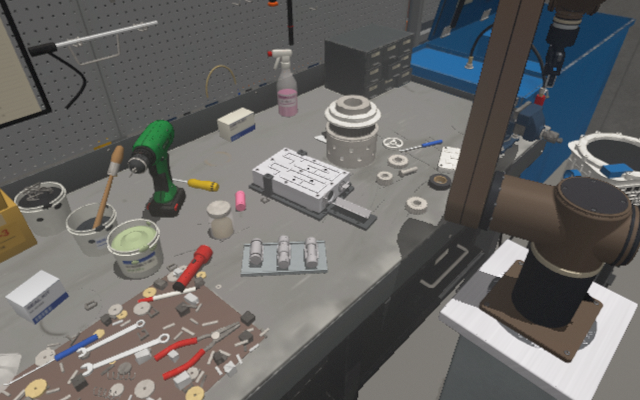

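The top view shows the block at about (345,160) with the guide end near (351,261), the rack at (257,233) and the jar at (233,155). The pink look-alike plug is at (278,138), away from the rack. Three gears sit on the right. Next I'll enlarge the work area.

```bash
cat > h.py <<'E'
from plant import *
import numpy as np, cv2
from scipy.spatial.transform import Rotation as R
def ray(name,uv,st=None):
    p=camera_params(name); d=np.array([(uv[0]-p['cx'])/p['fx'],(uv[1]-p['cy'])/p['fy'],1])
    if name=='wrist':
        T=p['tool_from_camera']; Q=R.from_quat(st['tcp_rot']).as_matrix()
        return Q@T[:3,3]+st['eef_pos'], Q@T[:3,:3]@d
    Q=R.from_rotvec(p['rvec']).as_matrix(); return -Q.T@p['tvec'], Q.T@d
def onz(name,uv,z,st=None):
    o,d=ray(name,uv,st); return (o+d*(z-o[2])/d[2])
def proj(name,X,st=None):
    p=camera_params(name)
    if name=='wrist':
        T=p['tool_from_camera']; Q=R.from_quat(st['tcp_rot']).as_matrix()
        c=T[:3,:3].T@(Q.T@(np.array(X)-st['eef_pos'])-T[:3,3])
    else: c=R.from_rotvec(p['rvec']).as_matrix()@X+p['tvec']
    return p['fx']*c[0]/c[2]+p['cx'],p['fy']*c[1]/c[2]+p['cy']
E
python3 - <<'E'
from h import *
im=cv2.imread('pics/top0.png')
c=im[90:290,200:400]
cv2.imwrite('pics/crop1.png',cv2.resize(c,None,fx=3,fy=3,interpolation=cv2.INTER_CUBIC))
for n,uv,z in [('rack',(257,233),.034),('guide end',(351,262),.034),('mouth?',(347,213),.034),('blk',(345,160),.064),('jar',(233,155),.086),('pink',(278,138),.014)]: print(n,onz('top',uv,z))
E
```

```text
rack [0.5019811  0.28078363 0.034     ]
guide end [0.4298601  0.04889497 0.034     ]
mouth? [0.550401  0.0573565 0.034    ]
blk [0.67815822 0.06207218 0.064     ]
jar [0.68770262 0.33247208 0.086     ]
pink [0.7481925  0.23313563 0.014     ]
```

View pics/crop1.png

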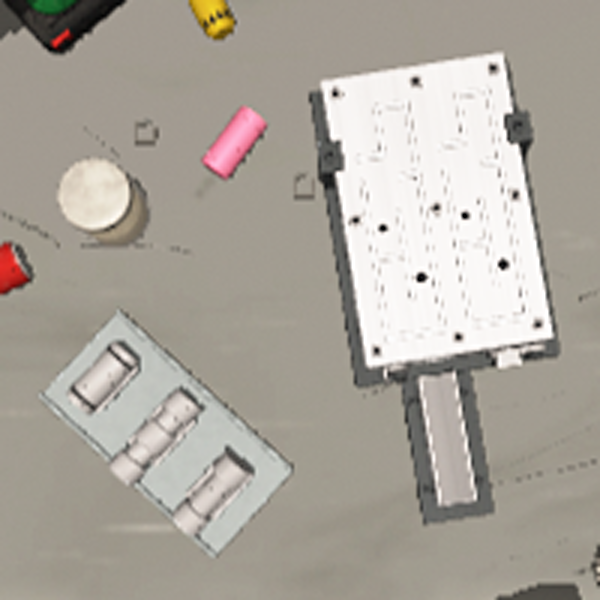

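Parts in the rack, in crop pixels: plug, 60 mm with rings, at (105,377); long spool, three lands, at (157,435); short spool, two lands, at (215,490). The pink cylinder at (235,142) is the look-alike, so it's out. The guide runs from about (441,375) to (458,503).

```bash
python3 - <<'E'
from h import *
f=lambda c,z: onz('top',(c[0]/3+200,c[1]/3+90),z)
cs=[f(c,.004)for c in[(120,310),(40,397),(215,557),(293,467)]]
print('rack',np.mean(cs,0)); d=(cs[2]-cs[1]+cs[3]-cs[0]); print('long dir deg',np.degrees(np.arctan2(d[1],d[0])))
for c in[(105,377),(157,435),(215,490)]: print(f(c,.045))
g=[f(c,.034)for c in[(420,377),(465,373),(437,506),(479,502)]]
print(g); a=(g[2]+g[3]-g[0]-g[1]); print('guide out dir',np.degrees(np.arctan2(a[1],a[0])))
b=[f(c,.064)for c in[(322,80),(505,53),(367,370),(555,337)]];print(b)
for i,j in[(0,2),(1,3)]:
  a=b[j]-b[i];print(np.degrees(np.arctan2(a[1],a[0])),np.linalg.norm(a))
a=b[3]-b[2];print(np.degrees(np.arctan2(a[1],a[0])),np.linalg.norm(a))
print('mouth', b[2]+a/np.linalg.norm(a)*.056)
s=get_state(); print(R.from_quat(s['tcp_rot']).as_matrix().round(3))
E
```

```text
rack [0.50069586 0.2897725  0.004     ]
long dir deg -131.9827401241123
[0.54446241 0.33385034 0.045     ]
[0.49671896 0.29029078 0.045     ]
[0.4519309  0.24238724 0.045     ]
[array([0.54385713, 0.07480816, 0.034     ]), array([0.54696409, 0.03753408, 0.034     ]), array([0.43801102, 0.06187484, 0.034     ]), array([0.44109732, 0.02750394, 0.034     ])]
guide out dir -173.80960745750107
[array([0.78846254, 0.15444051, 0.064     ]), array([0.81022406, 0.00269327, 0.064     ]), array([0.54737239, 0.1181807 , 0.064     ]), array([ 0.57318394, -0.03352734,  0.064     ])]
-171.44685806993306 0.24380163635328717
-171.31219338685403 0.2397914731997904
-80.34417835703832 0.15388815979062007
mouth [0.55676523 0.06297405 0.064     ]
[[ 0.894  0.447 -0.001]
 [ 0.447 -0.894  0.002]
 [ 0.    -0.002 -1.   ]]
```

Call:
move_arm --moves '[[0.55,[0.0304,-0.0273,0],[0,0,0]],[0.55,[0.0304,-0.0273,0],[0,0,0]],[0.55,[0.0304,-0.0273,0],[0,0,0]],[0.55,[0.0304,-0.0273,0],[0,0,0]],[0.55,[0.0304,-0.0273,0],[0,0,0]],[0.55,[0.0304,-0.0273,0],[0,0,0]],[0.55,[0.0304,-0.0273,0],[0,0,0]],[0.55,[0.0304,-0.0273,0],[0,0,0]],[0.55,[0.0304,-0.0273,0],[0,0,0]],[0.55,[0.0304,-0.0273,0],[0,0,0]]]'

```text
time: 0.93
eef_pos: [0.4518, -0.2214, 0.2309]
tcp_rot: [0.973, 0.23, -0.0, -0.0]
contact_force: [0.7, -0.3, 0.1]
opening: 0.548
finger_force: 0.0
```

Call:
move_arm --moves '[[0.55,[0.0207,-0.0337,0],[0,0,0]],[0.55,[0.0207,-0.0337,0],[0,0,0]],[0.55,[0.0207,-0.0337,0],[0,0,0]],[0.55,[0.0207,-0.0337,0],[0,0,0]],[0.55,[0.0207,-0.0337,0],[0,0,0]],[0.55,[0.0207,-0.0337,0],[0,0,0]],[0.55,[0.0207,-0.0337,0],[0,0,0]],[0.55,[0.0207,-0.0337,0],[0,0,0]],[0.55,[0.0207,-0.0337,0],[0,0,0]],[0.55,[0.0207,-0.0337,0],[0,0,0]]]'

```text
time: 1.77
eef_pos: [0.4855, 0.1725, 0.231]
tcp_rot: [0.973, 0.23, -0.0, 0.0]
contact_force: [1.1, -0.0, -0.9]
opening: 0.549
finger_force: 0.0
```

Call:
move_arm --moves '[[0.55,[0.0207,-0.0337,0],[0,0,0]],[0.55,[0.0207,-0.0337,0],[0,0,0]],[0.55,[0.0207,-0.0337,0],[0,0,0]],[0.55,[0,0,0],[0,0,-0.1215]],[0.55,[0,0,0],[0,0,-0.1215]],[0.55,[0,0,0],[0,0,-0.1215]],[0.55,[0,0,0],[0,0,-0.1215]],[0.55,[0,0,0],[0,0,-0.1215]],[0.55,[0,0,0],[0,0,-0.1215]],[0.55,[0,0,0],[0,0,-0.1215]]]'

```text
time: 2.6
eef_pos: [0.496, 0.2886, 0.2307]
tcp_rot: [0.79, 0.613, -0.001, -0.0]
contact_force: [-0.3, 0.6, -0.5]
opening: 0.55
finger_force: 0.0
```

Call:
move_arm --moves '[[0.55,[0,0,0],[0,0,-0.1215]],[0.55,[0,0,0],[0,0,-0.1215]],[0.55,[0,0,0],[0,0,-0.1215]],[0.55,[0,0,0],[0,0,-0.1215]],[0.55,[0,0,0],[0,0,-0.1215]],[0.55,[0,0,0],[0,0,-0.1215]],[0.55,[0,0,0],[0,0,-0.1215]],[0.55,[0,0,0],[0,0,-0.1215]],[0.55,[0,0,0],[0,0,-0.1215]],[0.55,[0,0,0],[0,0,0]]]'

```text
time: 3.43
eef_pos: [0.4961, 0.2885, 0.2307]
tcp_rot: [0.358, 0.934, -0.0, -0.0]
contact_force: [-0.3, 0.3, -0.6]
opening: 0.553
finger_force: 0.0
```

```bash
python3 - <<'E'
from h import *
s=get_state();im=read_camera('wrist');cv2.imwrite('pics/w1.png',im[:,:,::-1])
np.save('w1.npy',np.r_[s['eef_pos'],s['tcp_rot']])
x=R.from_quat(s['tcp_rot']).as_matrix();print(s['time'],s['eef_pos'],np.degrees(np.arctan2(x[1,0],x[0,0])),x[:,2],s['qpos'],s['opening'])
E
```

```text
3.4333 [0.49606787 0.28854907 0.23068987] 138.07478407362146 [-1.12151948e-03 -3.95421391e-04 -9.99999293e-01] [ 3.50090700e-01  6.61755279e-02  1.82964839e+00  1.39515466e-05
  1.24695785e+00 -4.88977314e-01] 0.553158691831979
```

View pics/w1.png

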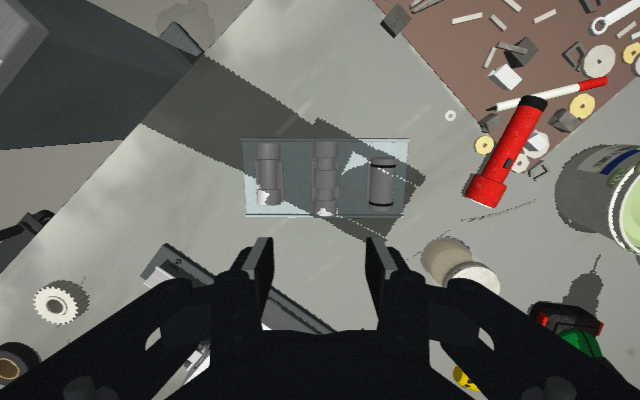

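The rack is upright in the wrist view. Short spool at (268,174), long spool with three lands at (325,178), ringed plug at (381,181). This confirms the sequence.

```bash
python3 - <<'E'
from h import *
w=np.load('w1.npy');s=dict(eef_pos=w[:3],tcp_rot=w[3:]);Q=R.from_quat(w[3:]).as_matrix()
for n,a,b in[('short',(268,143),(268,206)),('long',(325,141),(325,216)),('plug',(382,157),(382,206))]:
  A=onz('wrist',a,.036,s);B=onz('wrist',b,.036,s);m=(A+B)/2;print(n,m,np.linalg.norm(A-B),'tool shift',Q.T@(m-w[:3]))
c=[onz('wrist',p,.004,s) for p in[(243,139),(410,137),(407,214),(246,217)]];m=np.mean(c,0);m[2]=.034
print('rack',m,[np.linalg.norm(c[i]-c[i-1]).round(4) for i in range(4)],'tool shift',Q.T@(m-w[:3]))
E
```

```text
short [0.45106645 0.24959962 0.036     ] 0.07296292391766541 tool shift [ 0.00734636 -0.05884402  0.1947556 ]
long [0.49844059 0.29480373 0.036     ] 0.08739187144472055 tool shift [0.00230275 0.0064421  0.19468459]
plug [0.54425205 0.34186093 0.036     ] 0.057431074768547655 tool shift [-0.00034004  0.07206283  0.19461461]
rack [0.50292764 0.29387298 0.034     ] [np.float64(0.0995), np.float64(0.2027), np.float64(0.0978), np.float64(0.2092)] tool shift [-0.00165872  0.00874976  0.19667993]
```

Call:
move_arm --moves '[[0.55,[0.002,0.0065,0.03],[0,0,0]],[0.55,[0,0,0.035],[0,0,0]],[0.55,[0,0,0.035],[0,0,0]],[0.55,[0,0,0.035],[0,0,0]],[0.55,[0,0,0.03],[0,0,0]],[0.55,[0,0,0.022],[0,0,0]],[0.55,[0,0,0.015],[0,0,0]],[0.55,[0,0,0],[0,0,0]],[0.2,[0,0,0],[0,0,0]],[0.2,[0,0,0],[0,0,0]]]' --grip_force 60

```text
time: 4.32
eef_pos: [0.4991, 0.2945, 0.0304]
tcp_rot: [0.359, 0.933, -0.001, -0.001]
contact_force: [0.8, -0.6, 0.9]
opening: 0.295
finger_force: 59.9
```

Call:
move_arm --moves '[[0.2,[0,0,0],[0,0,0]],[0.2,[0,0,0],[0,0,0]],[0.2,[0,0,0],[0,0,0]],[0.2,[0,0,0],[0,0,0]],[0.2,[0,0,-0.01],[0,0,0]],[0.2,[0,0,-0.02],[0,0,0]],[0.2,[0,0,-0.03],[0,0,0]],[0.2,[0,0,-0.03],[0,0,0]],[0.2,[0,0,-0.03],[0,0,0]],[0.2,[0,0,-0.02],[0,0,0]]]'

```text
time: 5.15
eef_pos: [0.5014, 0.2961, 0.1743]
tcp_rot: [0.359, 0.933, 0.003, 0.003]
contact_force: [0.7, 1.2, -1.0]
opening: 0.299
finger_force: 59.4
```

```bash
python3 - <<'E'
from h import *
s=get_state();print(s)
E
```

```text
{'time': 5.15, 'qpos': array([ 3.58860231e-01,  1.32736518e-01,  1.86498850e+00,  1.00218581e-03,
        1.13509992e+00, -4.78241251e-01]), 'dq': array([-1.35344305e-04, -2.53261800e-01, -1.57511954e-01, -1.61819554e-03,
        4.18225432e-01,  1.53382855e-04]), 'joint_efforts': array([ 1.50093189e-01, -3.20230794e+01, -2.65525818e+01,  1.61758813e-03,
       -3.26451205e-02, -2.22706662e-04]), 'eef_pos': array([0.50135582, 0.29606643, 0.17430267]), 'tcp_rot': array([0.35886646, 0.93337851, 0.00324991, 0.00297714]), 'contact_force': array([ 0.69883045,  1.24219909, -1.0227604 ]), 'wrist_torque': array([ 0.00750564, -0.03436383, -0.0183535 ]), 'finger_force': 59.39249038696289, 'opening': 0.2994665517872971}
```

Call:
move_arm --moves '[[0.2,[-0.0289,-0.0184,-0.003],[0,0,0]],[0.2,[-0.0289,-0.0184,-0.003],[0,0,0]],[0.2,[-0.0289,-0.0184,0],[0,0,0]],[0.2,[-0.0289,-0.0184,0],[0,0,0]],[0.2,[-0.0289,-0.0184,0],[0,0,0]],[0.2,[-0.0289,-0.0184,0],[0,0,0]],[0.2,[-0.0289,-0.0184,0],[0,0,0]],[0.2,[0,0,0],[0,0,-0.11]],[0.2,[0,0,0],[0,0,-0.11]],[0.2,[0,0,0],[0,0,-0.11]]]'

```text
time: 5.98
eef_pos: [0.5645, 0.063, 0.1766]
tcp_rot: [0.199, 0.98, 0.001, 0.002]
contact_force: [-1.0, -0.7, -1.7]
opening: 0.295
finger_force: 59.5
```

Call:
move_arm --moves '[[0.2,[0,0,0],[0,0,-0.11]],[0.2,[0,0,0],[0,0,-0.11]],[0.2,[0,0,0],[0,0,-0.11]],[0.2,[0,0,0],[0,0,-0.11]],[0.2,[0,0,0],[0,0,-0.11]],[0.2,[0,0,0],[0,0,0]],[0.2,[0,0,0],[0,0,0]],[0.2,[0,0,0],[0,0,0]],[0.2,[0,0,0],[0,0,0]],[0.2,[0,0,0],[0,0,0]]]'

```text
time: 6.82
eef_pos: [0.5634, 0.0638, 0.1755]
tcp_rot: [-0.073, 0.997, 0.0, 0.0]
contact_force: [-0.3, 0.7, -2.3]
opening: 0.297
finger_force: 59.5
```

```bash
python3 - <<'E'
from h import *
s=get_state();im=read_camera('wrist');cv2.imwrite('pics/w2.png',im[:,:,::-1])
np.save('w2.npy',np.r_[s['eef_pos'],s['tcp_rot']])
x=R.from_quat(s['tcp_rot']).as_matrix();print(s['time'],s['eef_pos'],np.degrees(np.arctan2(x[1,0],x[0,0])),x[:,2],s['opening'])
E
```

```text
6.8167 [0.56340207 0.06378428 0.17549831] -171.6845695123114 [ 6.02876762e-04  1.14397942e-04 -9.99999812e-01] 0.2969269568594
```

View pics/w2.png

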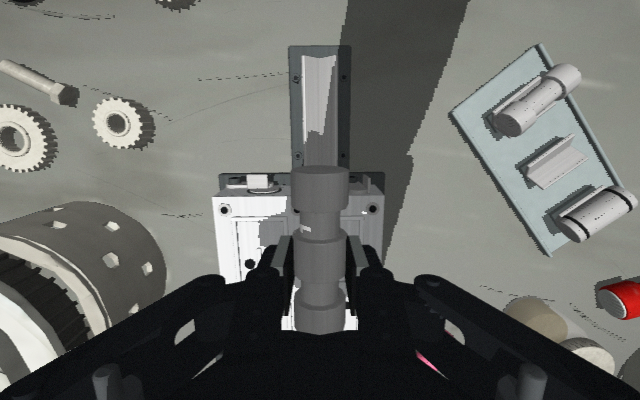

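The spool is held square. The guide lies straight ahead: light V between u=302 and 337 from v=55 to about 165, base plate u=290–350, and the block face at about v=195.

```bash
python3 - <<'E'
from h import *
im=cv2.imread('pics/w2.png',0).astype(int)
for v in (60,75,90,110,135,155): print(v,list(im[v,284:356]))
print('col320',list(im[40:70,312])); print('face cols',list(im[180:202,232]),list(im[180:202,375]))
c=cv2.imread('pics/w2.png')[150:220,200:400];cv2.imwrite('pics/c2.png',cv2.resize(c,None,fx=4,fy=4,interpolation=cv2.INTER_CUBIC))
E
```

```text
60 [np.int64(146), np.int64(147), np.int64(148), np.int64(141), np.int64(102), np.int64(80), np.int64(92), np.int64(89), np.int64(96), np.int64(96), np.int64(94), np.int64(94), np.int64(90), np.int64(96), np.int64(95), np.int64(93), np.int64(98), np.int64(130), np.int64(194), np.int64(215), np.int64(193), np.int64(166), np.int64(167), np.int64(164), np.int64(167), np.int64(165), np.int64(165), np.int64(164), np.int64(164), np.int64(170), np.int64(168), np.int64(168), np.int64(165), np.int64(164), np.int64(164), np.int64(168), np.int64(171), np.int64(171), np.int64(172), np.int64(171), np.int64(169), np.int64(173), np.int64(174), np.int64(176), np.int64(174), np.int64(176), np.int64(173), np.int64(171), np.int64(176), np.int64(179), np.int64(185), np.int64(185), np.int64(107), np.int64(84), np.int64(53), np.int64(43), np.int64(45), np.int64(44), np.int64(44), np.int64(44), np.int64(43), np.int64(41), np.int64(43), np.int64(41), np.int64(43), np.int64(40), np.int64(39), np.int64(57), np.int64(66), np.int64(65), np.int64(64), np.int64(65)]
75 [np.int64(145), np.int64(142), np.int64(145)
[... 5550 characters left out ...]
65), np.int64(166), np.int64(166), np.int64(164)]
face cols [np.int64(85), np.int64(90), np.int64(86), np.int64(84), np.int64(81), np.int64(217), np.int64(218), np.int64(213), np.int64(182), np.int64(117), np.int64(114), np.int64(118), np.int64(117), np.int64(116), np.int64(111), np.int64(95), np.int64(132), np.int64(239), np.int64(240), np.int64(240), np.int64(240), np.int64(239)] [np.int64(43), np.int64(42), np.int64(40), np.int64(42), np.int64(48), np.int64(68), np.int64(89), np.int64(96), np.int64(96), np.int64(93), np.int64(91), np.int64(91), np.int64(96), np.int64(95), np.int64(92), np.int64(110), np.int64(128), np.int64(129), np.int64(127), np.int64(129), np.int64(130), np.int64(129)]
```

View pics/c2.png

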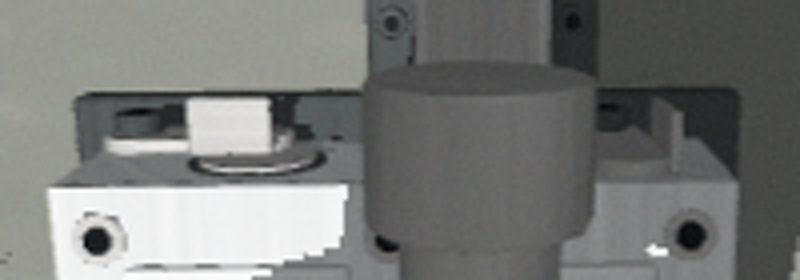

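```bash
python3 - <<'E'
from h import *
w=np.load('w2.npy');s=dict(eef_pos=w[:3],tcp_rot=w[3:]);Q=R.from_quat(w[3:]).as_matrix()
t=lambda uv,z:(Q.T@(onz('wrist',uv,z,s)-w[:3])*1000).round(1)[:2]
for v,l,r in[(60,301.3,337.7),(110,302.3,337.7),(155,303,337.7)]: print(t((l,v),.034),t((r,v),.034),'crease',t((317.9,v),.0202),'base',t((288.3+(v-60)*.03,v),.006),t((350.7-(v-60)*.015,v),.006))
print('outer end',t((312,56.5),.03),'face top edge',t((232,196),.064),t((375,195.5),.064),'keeper',t((369,185),.06))
print('face L corner',t((213,196.5),.064),'R corner',t((384.5,195.5),.064))
# spool end
print('spool', t((291,172),.17),t((349,172),.17))
print('mouth w',w[:3])
E
```

```text
[118.5 -15. ] [118.5  16.8] crease [121.1  -0.5] base [123.7 -29. ] [123.7  30.9]
[ 76.7 -14.7] [76.7 17.5] crease [77.2 -0.6] base [ 77.8 -28.8] [77.8 31.4]
[ 36.  -14.6] [36.  18.2] crease [34.5 -0.6] base [ 33.  -28.5] [33.  31.9]
outer end [122.1  -5.7] face top edge [  3.4 -75.8] [ 3.9 49.6] keeper [12.5 44.6]
face L corner [  3.  -92.5] R corner [ 3.9 58. ]
spool [ 42.  -13.3] [42.  15.6]
mouth w [0.56340207 0.06378428 0.17549831]
```

Guide, face and held spool all show the same ~1 mm lateral bias, so the spool is in line with the guide to under 1 mm. The face is at tool x ≈ +2.5 mm. I'm setting the spool down in the guide.

Call:
move_arm --moves '[[0.2,[0.036,0,0],[0,0,-0.008]],[0.2,[0.036,0,0],[0,0,0]],[0.2,[0,0,0.035],[0,0,0]],[0.2,[0,0,0.035],[0,0,0]],[0.2,[0,0,0.03],[0,0,0]],[0.2,[0,0,0.02],[0,0,0]],[0.2,[0,0,0.01],[0,0,0]],[0.2,[0,0,0.006],[0,0,0]],[0.2,[0,0,0.003],[0,0,0]],[0.2,[0,0,0],[0,0,0]]]'

```text
time: 7.7
eef_pos: [0.493, 0.053, 0.0371]
tcp_rot: [-0.077, 0.997, -0.0, 0.001]
contact_force: [0.7, -0.4, -2.4]
opening: 0.299
finger_force: 59.6
```

```bash
python3 - <<'E'
from h import *
s=get_state();im=read_camera('wrist');cv2.imwrite('pics/w3.png',im[:,:,::-1])
print(s['time'],s['eef_pos'],s['contact_force'],s['wrist_torque'])
E
```

```text
7.7 [0.49300168 0.05302439 0.03714565] [ 0.68147034 -0.43565701 -2.43748209] [-0.0088606   0.04510121 -0.04245774]
```

View pics/w3.png

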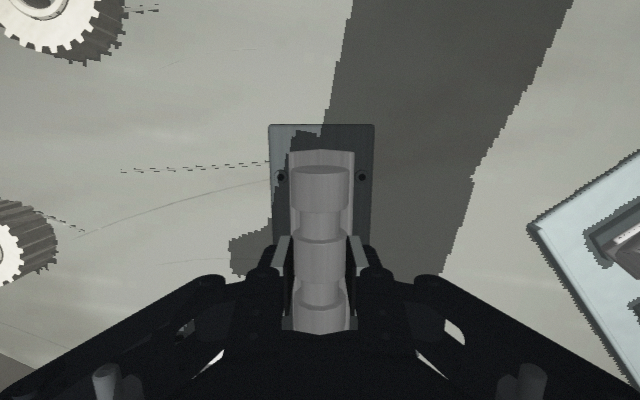

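The spool sits centred in the V (guide u=290–355, spool u=291–350), about 1–2 mm above its seat. I'll seat and release it, then go behind it.

Call:
move_arm --moves '[[0.2,[0,0,0.0015],[0,0,0]],[0.2,[0,0,0],[0,0,0]],[0.55,[0,0,0],[0,0,0]],[0.55,[0,0,0],[0,0,0]],[0.55,[0,0,0],[0,0,0]],[0.55,[0,0,-0.03],[0,0,0]],[0.55,[0,0,-0.03],[0,0,0]],[0.0,[0.031,0,0],[0,0,0]],[0.0,[0.031,0,0],[0,0,0]],[0.0,[0,0,0],[0,0,0]]]'

```text
time: 8.58
eef_pos: [0.4251, 0.0437, 0.0929]
tcp_rot: [-0.077, 0.997, 0.0, -0.003]
contact_force: [-1.3, 0.8, -1.4]
opening: 0.131
finger_force: 0.0
```

Call:
move_arm --moves '[[0,[0,0,0.02],[0,0,0]],[0,[0,0,0.02],[0,0,0]],[0,[0,0,0.015],[0,0,0]],[0,[0,0,0],[0,0,0]],[0,[-0.004,0,0],[0,0,0]],[0,[-0.006,0,0],[0,0,0]],[0,[-0.008,0,0],[0,0,0]],[0,[-0.008,0,0],[0,0,0]],[0,[-0.008,0,0],[0,0,0]],[0,[0,0,0],[0,0,0]]]'

```text
time: 9.42
eef_pos: [0.4671, 0.0486, 0.0409]
tcp_rot: [-0.077, 0.997, -0.0, 0.002]
contact_force: [-0.5, 0.1, 0.9]
opening: 0.003
finger_force: 0.0
```

```bash
python3 - <<'E'
from h import *
s=get_state();im=read_camera('wrist');cv2.imwrite('pics/w4.png',im[:,:,::-1])
print(s['time'],s['eef_pos'],s['contact_force'],s['opening'])
E
```

```text
9.4167 [0.46713031 0.04863629 0.04091607] [-0.49592847  0.08772834  0.88113297] 0.002692635169612632
```

View pics/w4.png

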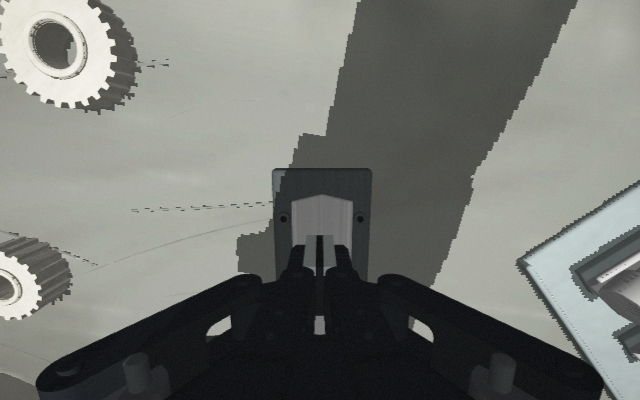

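Call:
move_arm --moves '[[0,[-0.008,0,0.001],[0,0,0]],[0,[-0.008,0,0],[0,0,0]],[0,[-0.008,0,0],[0,0,0]],[0,[-0.008,0,0],[0,0,0]],[0,[-0.008,0,0],[0,0,0]],[0,[-0.008,0,0],[0,0,0]],[0,[-0.008,0,0],[0,0,0]],[0,[-0.008,0,0],[0,0,0]],[0,[-0.006,0,0],[0,0,0]],[0,[0,0,0],[0,0,0]]]'

```text
time: 10.3
eef_pos: [0.5356, 0.0594, 0.0393]
tcp_rot: [-0.077, 0.997, -0.0, 0.001]
contact_force: [-0.0, 0.2, 0.7]
opening: 0.001
finger_force: 0.0
```

```bash
python3 - <<'E'
from h import *
s=get_state()
print(s['time'],s['eef_pos'],s['contact_force'])
a=read_camera('scene')[120:240,230:390,::-1];b=read_camera('top')[180:300,270:430,::-1]
cv2.imwrite('pics/s5.png',cv2.resize(np.vstack([a,b]),None,fx=2.5,fy=2.5,interpolation=cv2.INTER_CUBIC))
E
```

```text
10.3 [0.53558806 0.05940511 0.03928081] [-0.0125628   0.16519927  0.67252836]
```

View pics/s5.png

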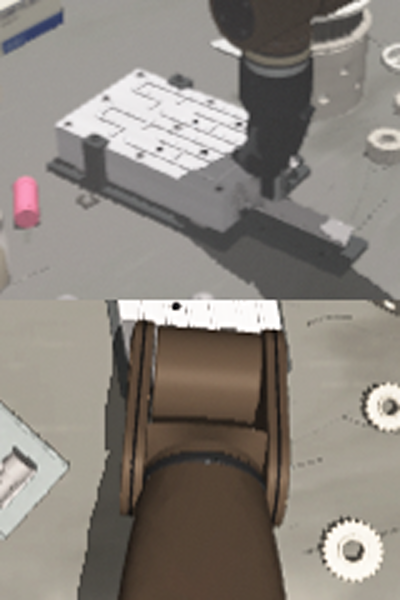

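The guide is empty behind the fingers and nothing resisted, so the spool is in the bore. I'll push a few more mm, then fetch the short spool.

Call:
move_arm --moves '[[0,[-0.006,0,0],[0,0,0]],[0,[-0.002,0,0],[0,0,0]],[0,[0,0,0],[0,0,0]],[0,[0.01,0,0],[0,0,0]],[0,[0.02,0,-0.01],[0,0,0]],[0,[0.01,0,-0.03],[0,0,0]],[0,[0,0,-0.035],[0,0,0]],[0.55,[0,0,-0.035],[0,0,0]],[0.55,[0,0,-0.03],[0,0,0.1]],[0.55,[0,0,0],[0,0,0.1]]]'

```text
time: 11.23
eef_pos: [0.5054, 0.0541, 0.1867]
tcp_rot: [0.025, 1.0, -0.0, 0.007]
contact_force: [0.8, 0.0, 0.0]
opening: 0.42
finger_force: 0.0
```

Call:
move_arm --moves '[[0.55,[0,0,0],[0,0,0.1]],[0.55,[0,0,0],[0,0,0.1]],[0.55,[0,0,0],[0,0,0.1]],[0.55,[0,0,0],[0,0,0.1]],[0.55,[0,0,0],[0,0,0.1]],[0.55,[0,0,0],[0,0,0.1]],[0.55,[0,0,0],[0,0,0.085]],[0.55,[0,0,0],[0,0,0]],[0.55,[0,0,0],[0,0,0]],[0.55,[0,0,0],[0,0,0]]]'

```text
time: 12.07
eef_pos: [0.5016, 0.0544, 0.1788]
tcp_rot: [0.356, 0.934, -0.0, -0.0]
contact_force: [-0.1, 0.4, 0.1]
opening: 0.55
finger_force: 0.0
```

```bash
cat > go.py <<'E'
import sys
from h import *
s=get_state();Q=R.from_quat(s['tcp_rot']).as_matrix()
print(s['time'],s['eef_pos'],np.degrees(np.arctan2(Q[1,0],Q[0,0])))
t=np.array([float(v) for v in sys.argv[1:4]]);print(Q.T@(t-s['eef_pos']))
E
python3 go.py .4506 .249 .2
```

```text
12.0667 [0.50158962 0.05444253 0.17876631] 138.2305830909625
[ 0.16763121  0.1111409  -0.02123439]
```

Call:
move_arm --moves '[[0.55,[0.0279,0.0185,0],[0,0,0]],[0.55,[0.0279,0.0185,0],[0,0,0]],[0.55,[0.0279,0.0185,0],[0,0,0]],[0.55,[0.0279,0.0185,0],[0,0,0]],[0.55,[0.0279,0.0185,0],[0,0,0]],[0.55,[0.0279,0.0185,0],[0,0,0]],[0.55,[0,0,0.03],[0,0,0]],[0.55,[0,0,0.03],[0,0,0]],[0.55,[0,0,0],[0,0,0]],[0.55,[0,0,0],[0,0,0]]]'

```text
time: 12.9
eef_pos: [0.4498, 0.2485, 0.1172]
tcp_rot: [0.357, 0.934, -0.001, -0.002]
contact_force: [0.3, 0.4, 0.2]
opening: 0.552
finger_force: 0.0
```

```bash
python3 go.py .4506 .249 .0287; python3 - <<'E'
from h import *
s=get_state();im=read_camera('wrist');cv2.imwrite('pics/w6.png',im[:,:,::-1]);np.save('w6.npy',np.r_[s['eef_pos'],s['tcp_rot']])
for P in [(.4506,.249)]:
  a=R.from_quat(s['tcp_rot']).as_matrix()[:,0]
  for k in(-.035,0,.035): print(proj('wrist',np.array([*P,.036])+a*k,s))
g=cv2.cvtColor(im,cv2.COLOR_RGB2GRAY)
for v in range(40,260,12): print(v,[int(x) for x in g[v,240:400:4]])
E
```

```text
12.9 [0.4498073  0.2484714  0.11724369] 138.19221686196104
[-0.00045348  0.00128676  0.08853831]
(np.float64(320.9407374071805), np.float64(251.68942166174253))
(np.float64(321.01881146325786), np.float64(210.43548109127974))
(np.float64(321.1032204778637), np.float64(165.83418013269684))
40 [144, 144, 150, 156, 159, 162, 169, 171, 171, 174, 172, 170, 169, 171, 162, 165, 161, 162, 163, 163, 162, 161, 159, 160, 158, 156, 155, 155, 153, 154, 156, 151, 150, 155, 154, 152, 148, 151, 152, 155]
52 [152, 152, 154, 157, 161, 164, 163, 164, 162, 165, 167, 165, 165, 164, 163, 163, 157, 160, 162, 158, 159, 158, 157, 154, 157, 156, 155, 154, 154, 156, 154, 156, 156, 156, 152, 155, 155, 158, 160, 159]
64 [159, 158, 158, 160, 157, 158, 161, 160, 163, 162, 158, 164, 162, 160, 161, 164, 162, 160, 161, 159, 158, 160, 156, 157, 156, 158, 157, 155, 158, 157, 155, 156, 157, 162, 155, 156, 159, 159, 155, 158]
76 [73, 73, 74, 80, 74, 160, 161, 163, 159, 160, 160, 159, 165, 165, 160, 161, 160, 158, 159, 158, 158, 159, 159, 158, 157, 158, 157, 159, 159, 159, 162, 160, 157, 155, 157, 156, 159, 158, 156, 153]
[... 1988 characters left out ...]
1, 164, 74, 76, 79, 79, 80, 76, 99, 96, 96, 95, 91, 107, 100, 105, 110, 112, 115, 107, 90, 99, 91, 95, 95, 97, 94, 94, 97, 96, 97, 95, 93, 110, 103, 101, 101]
232 [160, 162, 163, 162, 159, 163, 165, 165, 163, 162, 161, 94, 95, 96, 95, 94, 91, 98, 101, 105, 101, 100, 103, 108, 99, 97, 94, 92, 94, 94, 95, 91, 95, 92, 96, 90, 102, 100, 102, 102]
244 [159, 160, 165, 163, 83, 83, 74, 18, 27, 168, 168, 198, 198, 200, 96, 98, 94, 99, 105, 111, 118, 115, 110, 106, 95, 93, 96, 97, 95, 96, 96, 98, 13, 16, 82, 83, 87, 96, 94, 88]
256 [25, 29, 71, 85, 81, 25, 13, 13, 16, 163, 162, 193, 199, 199, 197, 201, 199, 198, 193, 135, 97, 97, 93, 95, 95, 95, 96, 93, 91, 92, 97, 92, 14, 11, 17, 82, 84, 85, 27, 30]
```

The spool sits at u≈321, v≈165–250, exactly as predicted. Descending and gripping.

Call:
move_arm --moves '[[0.55,[0,0.001,0.03],[0,0,0]],[0.55,[0,0,0.03],[0,0,0]],[0.55,[0,0,0.018],[0,0,0]],[0.55,[0,0,0.01],[0,0,0]],[0.55,[0,0,0],[0,0,0]],[0.1,[0,0,0],[0,0,0]],[0.1,[0,0,0],[0,0,0]],[0.1,[0,0,0],[0,0,0]],[0.1,[0,0,0],[0,0,0]],[0.1,[0,0,0],[0,0,0]]]'

```text
time: 13.78
eef_pos: [0.4521, 0.2482, 0.0334]
tcp_rot: [0.356, 0.934, -0.002, -0.0]
contact_force: [-5.2, -8.5, 9.2]
opening: 0.181
finger_force: 58.5
```

Call:
move_arm --moves '[[0.1,[0,0,-0.015],[0,0,0]],[0.1,[0,0,-0.03],[0,0,0]],[0.1,[0,0,-0.035],[0,0,0]],[0.1,[0,0,-0.035],[0,0,0]],[0.1,[0,0,-0.025],[0,0,-0.1]],[0.1,[0,0,0],[0,0,-0.11]],[0.1,[0,0,0],[0,0,-0.11]],[0.1,[0,0,0],[0,0,-0.11]],[0.1,[0,0,0],[0,0,-0.11]],[0.1,[0,0,0],[0,0,-0.11]]]'

```text
time: 14.62
eef_pos: [0.4525, 0.2498, 0.1726]
tcp_rot: [0.038, 0.999, 0.0, 0.001]
contact_force: [-0.1, -0.3, -1.7]
opening: 0.176
finger_force: 58.3
```

Call:
move_arm --moves '[[0.1,[0,0,0],[0,0,-0.11]],[0.1,[0,0,0],[0,0,-0.11]],[0.1,[0,0,0],[0,0,-0.013]],[0.1,[0,0,0],[0,0,0]],[0.1,[0,0,0],[0,0,0]],[0.1,[0,0,0],[0,0,0]],[0.1,[0,0,0],[0,0,0]],[0.1,[0,0,0],[0,0,0]],[0.1,[0,0,0],[0,0,0]],[0.1,[0,0,0],[0,0,0]]]'

```text
time: 15.45
eef_pos: [0.4521, 0.2496, 0.1708]
tcp_rot: [-0.076, 0.997, -0.0, -0.0]
contact_force: [0.9, -0.0, -2.0]
opening: 0.177
finger_force: 58.3
```

```bash
python3 go.py .5020 .0541 .16; python3 -c "
from h import *
print(get_state()['opening'])"
```

```text
15.45 [0.45207657 0.24960698 0.17079071] -171.29917234780734
[-0.01977419 -0.20080924  0.01078878]
0.17673936980740274
```

Call:
move_arm --moves '[[0.1,[-0.0033,-0.0335,0],[0,0,0]],[0.1,[-0.0033,-0.0335,0],[0,0,0]],[0.1,[-0.0033,-0.0335,0],[0,0,0]],[0.1,[-0.0033,-0.0335,0],[0,0,0]],[0.1,[-0.0033,-0.0335,0],[0,0,0]],[0.1,[-0.0033,-0.0335,0],[0,0,0]],[0.1,[0,0,0.03],[0,0,0]],[0.1,[0,0,0.03],[0,0,0]],[0.1,[0,0,0],[0,0,0]],[0.1,[0,0,0],[0,0,0]]]'

```text
time: 16.28
eef_pos: [0.5005, 0.054, 0.1092]
tcp_rot: [-0.076, 0.997, 0.0, -0.002]
contact_force: [0.2, -0.2, -2.5]
opening: 0.181
finger_force: 58.4
```

```bash
python3 go.py .5016 .0546 .041; python3 - <<'E'
from h import *
s=get_state();im=read_camera('wrist');cv2.imwrite('pics/w7.png',im[:,:,::-1]);np.save('w7.npy',np.r_[s['eef_pos'],s['tcp_rot']])
E
```

```text
16.2833 [0.50048878 0.05397837 0.10919407] -171.30461108378282
[-0.0015263   0.00035712  0.06818794]
```

View pics/w7.png

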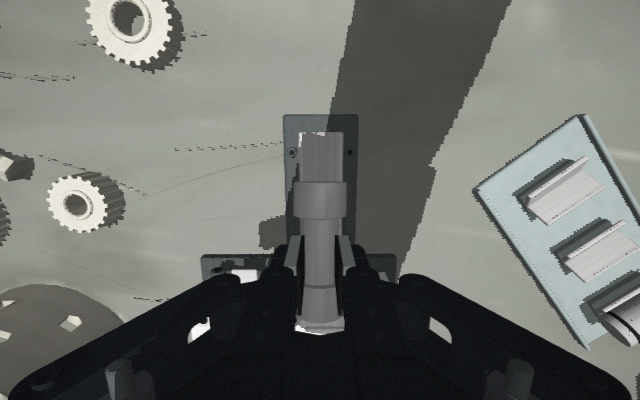

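The spool is held straight and centred over the guide (spool u=294–346, guide u=300–344), and the long spool no longer lies in the guide. I'll lower it.

Call:
move_arm --moves '[[0.1,[-0.001,0.0005,0.025],[0,0,0]],[0.1,[0,0,0.025],[0,0,0]],[0.1,[0,0,0.01],[0,0,0]],[0.1,[0,0,0.006],[0,0,0]],[0.1,[0,0,0.002],[0,0,0]],[0.1,[0,0,0],[0,0,0]],[0.1,[0,0,0],[0,0,0]],[0.1,[0,0,0],[0,0,0]],[0.1,[0,0,0],[0,0,0]],[0.1,[0,0,0],[0,0,0]]]'

```text
time: 17.17
eef_pos: [0.5041, 0.0551, 0.0452]
tcp_rot: [-0.076, 0.997, 0.0, 0.001]
contact_force: [-2.4, 2.4, 5.5]
opening: 0.182
finger_force: 60.1
```

It's in contact about 4 mm early, so it's probably slightly pitched in the grip. The V will level it on release.

Call:
move_arm --moves '[[0.3,[0,0,0],[0,0,0]],[0.55,[0,0,0],[0,0,0]],[0.55,[0,0,0],[0,0,0]],[0.55,[0,0,0],[0,0,0]],[0.55,[0,0,-0.03],[0,0,0]],[0.55,[0,0,-0.035],[0,0,0]],[0.0,[0.03,0,0],[0,0,0]],[0.0,[0.03,0,0],[0,0,0]],[0.0,[0,0,0],[0,0,0]],[0.0,[0,0,0],[0,0,0]]]'

```text
time: 18.0
eef_pos: [0.4424, 0.0455, 0.1074]
tcp_rot: [-0.076, 0.997, 0.0, -0.0]
contact_force: [0.6, 0.5, 0.2]
opening: 0.006
finger_force: 0.0
```

```bash
python3 go.py .4390 .0449 .039; python3 - <<'E'
from h import *
s=get_state();im=read_camera('wrist')
a=R.from_quat(s['tcp_rot']).as_matrix()[:,0];o=np.array([.5634,.0638,.04])+a*.0025
# guide: predicted pixel rows of distances from face along axis
for d in(60,80,95,100,110,120): print(d,[round(float(x)) for x in proj('wrist',o+a*d/1000+[0,0,.014],s)],[round(float(x)) for x in proj('wrist',o+a*d/1000+[0,0,-.018],s)])
g=cv2.cvtColor(im,cv2.COLOR_RGB2GRAY)
for v in range(150,300,6): print(v,[int(x) for x in g[v,280:362:4]])
E
```

```text
18.0 [0.44244747 0.04551672 0.10739285] -171.30062209216845
[ 3.48628754e-03 -8.94983366e-05  6.83936071e-02]
60 [318, 297] [318, 276]
80 [318, 273] [318, 254]
95 [318, 254] [318, 237]
100 [318, 248] [318, 232]
110 [318, 234] [318, 220]
120 [318, 221] [318, 208]
150 [156, 158, 159, 158, 160, 157, 157, 75, 72, 72, 73, 73, 72, 71, 73, 73, 72, 75, 73, 73, 76]
156 [158, 159, 156, 159, 156, 157, 137, 74, 73, 73, 72, 74, 74, 77, 72, 72, 75, 72, 73, 74, 73]
162 [158, 157, 158, 156, 160, 159, 74, 75, 73, 72, 76, 70, 73, 71, 73, 73, 73, 73, 71, 74, 74]
168 [159, 158, 157, 160, 159, 137, 75, 73, 76, 74, 75, 72, 71, 73, 75, 73, 74, 74, 75, 71, 77]
174 [158, 157, 158, 159, 160, 74, 74, 73, 73, 75, 73, 75, 76, 76, 75, 72, 76, 76, 72, 71, 74]
180 [158, 157, 157, 160, 138, 75, 75, 73, 71, 78, 73, 75, 75, 74, 76, 73, 72, 75, 73, 73, 73]
186 [155, 158, 43, 44, 32, 32, 33, 30, 35, 34, 35, 34, 31, 33, 31, 37, 36, 35, 35, 73, 69]
192 [160, 112, 92, 41, 38, 38, 42, 45, 40, 43, 42, 43, 45, 44, 48, 43, 45, 46, 43, 57, 73]
198 [156, 136, 46, 39, 44, 41, 40, 45, 44, 44, 45, 44, 43, 45, 44, 43, 43, 46, 43, 65
[... 752 characters left out ...]
, 41, 20, 20, 21, 69, 82, 84, 19, 39, 71, 80, 81, 22, 20, 18, 18, 46, 72, 76]
258 [74, 72, 30, 21, 18, 20, 78, 78, 81, 18, 47, 57, 85, 76, 40, 17, 16, 22, 47, 74, 75]
264 [73, 74, 18, 16, 18, 11, 81, 78, 81, 16, 48, 58, 80, 81, 69, 18, 18, 19, 33, 74, 72]
270 [73, 19, 20, 17, 20, 17, 17, 24, 77, 23, 51, 68, 20, 17, 20, 17, 22, 15, 18, 57, 70]
276 [20, 20, 19, 19, 22, 20, 11, 19, 19, 27, 53, 23, 18, 16, 19, 27, 22, 14, 15, 17, 75]
282 [18, 22, 19, 18, 19, 17, 15, 14, 14, 19, 52, 14, 16, 15, 15, 15, 17, 16, 20, 16, 16]
288 [13, 17, 16, 16, 18, 14, 15, 21, 12, 23, 52, 18, 19, 18, 17, 15, 18, 17, 16, 18, 19]
294 [16, 20, 12, 17, 18, 13, 18, 18, 19, 21, 49, 20, 18, 20, 16, 11, 17, 15, 21, 18, 16]
```

Call:
move_arm --moves '[[0,[0,0,0.03],[0,0,0]],[0,[0,0,0.03],[0,0,0]],[0,[0,0,0.008],[0,0,0]],[0,[-0.005,0,0],[0,0,0]],[0,[-0.006,0,0],[0,0,0]],[0,[-0.006,0,0],[0,0,0]],[0,[-0.006,0,0],[0,0,0]],[0,[-0.006,0,0],[0,0,0]],[0,[-0.006,0,0],[0,0,0]],[0,[-0.006,0,0],[0,0,0]]]'

```text
time: 18.88
eef_pos: [0.4845, 0.0517, 0.0404]
tcp_rot: [-0.076, 0.997, -0.0, -0.001]
contact_force: [-4.9, -0.4, 3.2]
opening: -0.002
finger_force: 2.2
```

Call:
move_arm --moves '[[0,[-0.007,0,0],[0,0,0]],[0,[-0.007,0,0],[0,0,0]],[0,[-0.007,0,0],[0,0,0]],[0,[-0.007,0,0],[0,0,0]],[0,[-0.007,0,0],[0,0,0]],[0,[-0.007,0,0],[0,0,0]],[0,[-0.007,0,0],[0,0,0]],[0,[-0.007,0,0],[0,0,0]],[0,[-0.003,0,0],[0,0,0]],[0,[0,0,0],[0,0,0]]]'

```text
time: 19.72
eef_pos: [0.5443, 0.0607, 0.04]
tcp_rot: [-0.076, 0.997, -0.0, 0.002]
contact_force: [-0.8, -0.3, 0.2]
opening: -0.002
finger_force: 0.0
```

Call:
move_arm --moves '[[0,[-0.003,0,0],[0,0,0]],[0,[0,0,0],[0,0,0]],[0,[0.01,0,0],[0,0,0]],[0,[0.02,0,-0.01],[0,0,0]],[0,[0.01,0,-0.03],[0,0,0]],[0,[0,0,-0.035],[0,0,0]],[0.55,[0,0,-0.035],[0,0,0]],[0.55,[0,0,-0.03],[0,0,0.1]],[0.55,[0,0,0],[0,0,0.11]],[0.55,[0,0,0],[0,0,0.11]]]'

```text
time: 20.55
eef_pos: [0.5073, 0.0549, 0.1832]
tcp_rot: [0.087, 0.996, 0.0, 0.004]
contact_force: [-0.6, 0.1, -0.5]
opening: 0.544
finger_force: 0.0
```

Call:
move_arm --moves '[[0.55,[0,0,0],[0,0,0.11]],[0.55,[0,0,0],[0,0,0.11]],[0.55,[0,0,0],[0,0,0.11]],[0.55,[0,0,0],[0,0,0.11]],[0.55,[0,0,0],[0,0,0.123]],[0.55,[0,0,0],[0,0,0]],[0.55,[0,0,0],[0,0,0]],[0.55,[0,0,0],[0,0,0]],[0.55,[0,0,0],[0,0,0]],[0.55,[0,0,0],[0,0,0]]]'

```text
time: 21.38
eef_pos: [0.5059, 0.055, 0.1798]
tcp_rot: [0.357, 0.934, 0.0, 0.0]
contact_force: [-0.5, -0.4, 0.2]
opening: 0.549
finger_force: 0.0
```

```bash
python3 go.py .5446 .342 .12
```

```text
21.3833 [0.50592911 0.05502152 0.1798334 ] 138.19296714455515
[0.16248977 0.23968443 0.05983788]
```

Call:
move_arm --moves '[[0.55,[0.0203,0.03,0],[0,0,0]],[0.55,[0.0203,0.03,0],[0,0,0]],[0.55,[0.0203,0.03,0],[0,0,0]],[0.55,[0.0203,0.03,0],[0,0,0]],[0.55,[0.0203,0.03,0],[0,0,0]],[0.55,[0.0203,0.03,0],[0,0,0]],[0.55,[0.0203,0.03,0.02],[0,0,0]],[0.55,[0.0203,0.03,0.02],[0,0,0]],[0.55,[0,0,0.02],[0,0,0]],[0.55,[0,0,0],[0,0,0]]]'

```text
time: 22.22
eef_pos: [0.542, 0.3428, 0.1143]
tcp_rot: [0.356, 0.935, -0.003, -0.003]
contact_force: [-0.9, -0.9, -1.1]
opening: 0.55
finger_force: 0.0
```

```bash
python3 go.py .5446 .342 .0295; python3 - <<'E'
from h import *
s=get_state();im=read_camera('wrist');cv2.imwrite('pics/w8.png',im[:,:,::-1])
a=R.from_quat(s['tcp_rot']).as_matrix()[:,0]
for k in(-.03,0,.03): print(proj('wrist',np.array([.5446,.342,.036])+a*k,s))
g=cv2.cvtColor(im,cv2.COLOR_RGB2GRAY)
for v in range(140,260,6): print(v,[int(x) for x in g[v,280:368:4]])
E
```

```text
22.2167 [0.54204231 0.34275922 0.11425468] 138.34529494992933
[-0.00273738  0.00184333  0.08473242]
(np.float64(321.62010329946685), np.float64(250.13578713242154))
(np.float64(321.7104877064939), np.float64(214.3664942674269))
(np.float64(321.8071872242164), np.float64(176.09801983590276))
140 [83, 84, 85, 81, 81, 82, 83, 82, 83, 81, 83, 81, 80, 82, 81, 81, 80, 82, 174, 172, 172, 171]
146 [83, 82, 84, 81, 80, 81, 83, 81, 79, 83, 80, 82, 82, 83, 81, 83, 80, 82, 81, 81, 84, 171]
152 [87, 90, 92, 90, 89, 89, 92, 95, 93, 93, 96, 93, 94, 94, 99, 98, 96, 93, 97, 97, 98, 98]
158 [103, 103, 104, 102, 103, 102, 103, 103, 102, 104, 106, 107, 102, 107, 108, 103, 106, 101, 100, 103, 102, 87]
164 [104, 106, 106, 105, 102, 103, 105, 107, 103, 106, 104, 100, 104, 107, 105, 105, 103, 105, 105, 103, 102, 87]
170 [103, 103, 103, 105, 101, 101, 104, 105, 104, 105, 108, 109, 105, 106, 104, 105, 104, 105, 103, 102, 212, 155]
176 [101, 101, 100, 105, 105, 105, 104, 101, 90, 83, 87, 86, 86, 94, 106, 103, 105, 106, 102, 213, 212, 77]
182 [103, 104, 104, 101, 105, 104, 89, 100, 110, 112, 124, 127, 117, 117,
[... 661 characters left out ...]
118, 114, 105, 109, 103, 101, 103, 102, 105, 72]
224 [98, 101, 101, 103, 102, 103, 103, 105, 110, 114, 118, 124, 116, 114, 100, 110, 103, 106, 104, 101, 100, 76]
230 [98, 100, 103, 104, 101, 100, 106, 105, 110, 118, 119, 119, 116, 112, 103, 109, 104, 105, 104, 103, 100, 82]
236 [99, 97, 102, 100, 101, 100, 106, 103, 110, 116, 119, 121, 121, 115, 100, 109, 102, 104, 104, 104, 97, 80]
242 [98, 98, 101, 102, 102, 103, 55, 105, 111, 115, 119, 123, 117, 109, 99, 101, 100, 101, 101, 105, 87, 79]
248 [202, 202, 202, 98, 100, 102, 100, 49, 21, 17, 20, 24, 18, 16, 66, 103, 102, 104, 97, 98, 86, 80]
254 [90, 90, 91, 100, 118, 105, 80, 105, 113, 159, 118, 118, 115, 106, 97, 126, 96, 94, 93, 97, 84, 76]
```

Call:
move_arm --moves '[[0.55,[0,0.0005,0.02],[0,0,0]],[0.55,[0,0,0.03],[0,0,0]],[0.55,[0,0,0.025],[0,0,0]],[0.55,[0,0,0.01],[0,0,0]],[0.55,[0,0,0.005],[0,0,0]],[0.55,[0,0,0],[0,0,0]],[0.2,[0,0,0],[0,0,0]],[0.2,[0,0,0],[0,0,0]],[0.2,[0,0,0],[0,0,0]],[0.2,[0,0,0],[0,0,0]]]'

```text
time: 23.1
eef_pos: [0.5457, 0.3413, 0.0326]
tcp_rot: [0.357, 0.934, -0.002, 0.0]
contact_force: [-4.3, -5.7, 6.1]
opening: 0.293
finger_force: 58.8
```

Call:
move_arm --moves '[[0.2,[0,0,-0.015],[0,0,0]],[0.2,[0,0,-0.03],[0,0,0]],[0.2,[0,0,-0.035],[0,0,0]],[0.2,[0,0,-0.035],[0,0,0]],[0.2,[0,0,-0.025],[0,0,-0.1]],[0.2,[0,0,0],[0,0,-0.11]],[0.2,[0,0,0],[0,0,-0.11]],[0.2,[0,0,0],[0,0,-0.11]],[0.2,[0,0,0],[0,0,-0.11]],[0.2,[0,0,0],[0,0,-0.11]]]'

```text
time: 23.93
eef_pos: [0.5462, 0.3431, 0.1725]
tcp_rot: [0.038, 0.999, 0.001, 0.002]
contact_force: [0.4, -0.8, -1.4]
opening: 0.296
finger_force: 59.8
```

Call:
move_arm --moves '[[0.2,[0,0,0],[0,0,-0.11]],[0.2,[0,0,0],[0,0,-0.11]],[0.2,[0,0,0],[0,0,-0.013]],[0.2,[0,0,0],[0,0,0]],[0.2,[0,0,0],[0,0,0]],[0.2,[0,0,0],[0,0,0]],[0.2,[0,0,0],[0,0,0]],[0.2,[0,0,0],[0,0,0]],[0.2,[0,0,0],[0,0,0]],[0.2,[0,0,0],[0,0,0]]]'

```text
time: 24.77
eef_pos: [0.5456, 0.3425, 0.1697]
tcp_rot: [-0.076, 0.997, -0.0, -0.0]
contact_force: [0.8, -0.5, -0.6]
opening: 0.3
finger_force: 59.8
```

```bash
python3 go.py .5016 .0546 .12
```

```text
24.7667 [0.54557196 0.34251452 0.16971219] -171.2980353362861
[ 0.08701784 -0.27794753  0.04972598]
```

Call:
move_arm --moves '[[0.2,[0.0109,-0.0347,0],[0,0,0]],[0.2,[0.0109,-0.0347,0],[0,0,0]],[0.2,[0.0109,-0.0347,0],[0,0,0]],[0.2,[0.0109,-0.0347,0],[0,0,0]],[0.2,[0.0109,-0.0347,0],[0,0,0]],[0.2,[0.0109,-0.0347,0],[0,0,0]],[0.2,[0.0109,-0.0347,0],[0,0,0]],[0.2,[0.0109,-0.0347,0],[0,0,0]],[0.2,[0,0,0],[0,0,0]],[0.2,[0,0,0],[0,0,0]]]'

```text
time: 25.6
eef_pos: [0.5014, 0.0532, 0.1701]
tcp_rot: [-0.074, 0.997, 0.0, 0.0]
contact_force: [0.6, -0.1, -1.6]
opening: 0.298
finger_force: 59.8
```

```bash
python3 go.py .5016 .0548 .0415
```

```text
25.6 [0.501447   0.0532212  0.17007798] -171.51294949969574
[-0.00031401  0.00152924  0.12857829]
```

Call:
move_arm --moves '[[0.2,[0,0.0003,0.03],[0,0,0]],[0.2,[0,0,0.035],[0,0,0]],[0.2,[0,0,0.03],[0,0,0]],[0.2,[0,0,0.02],[0,0,0]],[0.2,[0,0,0.008],[0,0,0]],[0.2,[0,0,0.004],[0,0,0]],[0.2,[0,0,0],[0,0,0]],[0.2,[0,0,0],[0,0,0]],[0.2,[0,0,0],[0,0,0]],[0.2,[0,0,0],[0,0,0]]]'

```text
time: 26.43
eef_pos: [0.5028, 0.0552, 0.0445]
tcp_rot: [-0.076, 0.997, -0.0, 0.002]
contact_force: [-0.2, -0.2, -2.7]
opening: 0.297
finger_force: 59.8
```

Call:
move_arm --moves '[[0.2,[0,0,0.003],[0,0,0]],[0.2,[0,0,0.001],[0,0,0]],[0.2,[0,0,0],[0,0,0]],[0.55,[0,0,0],[0,0,0]],[0.55,[0,0,0],[0,0,0]],[0.55,[0,0,0],[0,0,0]],[0.55,[0,0,-0.03],[0,0,0]],[0.55,[0,0,-0.035],[0,0,0]],[0.0,[0.03,0,0],[0,0,0]],[0.0,[0.025,0,0],[0,0,0]]]'

```text
time: 27.27
eef_pos: [0.4492, 0.0465, 0.107]
tcp_rot: [-0.076, 0.997, -0.001, 0.003]
contact_force: [-1.0, -0.1, -0.4]
opening: 0.279
finger_force: 0.0
```

Call:
move_arm --moves '[[0,[0,0,0],[0,0,0]],[0,[0,0,0],[0,0,0]],[0,[0,0,0.03],[0,0,0]],[0,[0,0,0.025],[0,0,0]],[0,[0,0,0.01],[0,0,0]],[0,[0,0,0],[0,0,0]],[0,[-0.005,0,0],[0,0,0]],[0,[-0.006,0,0],[0,0,0]],[0,[-0.006,0,0],[0,0,0]],[0,[-0.006,0,0],[0,0,0]]]'

```text
time: 28.1
eef_pos: [0.4713, 0.0503, 0.0401]
tcp_rot: [-0.076, 0.997, -0.0, 0.001]
contact_force: [-2.7, -1.1, 1.3]
opening: -0.002
finger_force: 1.2
```

Call:
move_arm --moves '[[0,[-0.006,0,0],[0,0,0]],[0,[-0.006,0,0],[0,0,0]],[0,[-0.006,0,0],[0,0,0]],[0,[-0.006,0,0],[0,0,0]],[0,[-0.006,0,0],[0,0,0]],[0,[-0.006,0,0],[0,0,0]],[0,[-0.006,0,0],[0,0,0]],[0,[-0.006,0,0],[0,0,0]],[0,[-0.006,0,0],[0,0,0]],[0,[0,0,0],[0,0,0]]]'

```text
time: 28.93
eef_pos: [0.5241, 0.0587, 0.0388]
tcp_rot: [-0.076, 0.997, 0.0, 0.0]
contact_force: [-0.6, 0.8, 0.1]
opening: -0.001
finger_force: 0.4
```

```bash
python3 go.py .5501 .0618 .039
```

```text
28.9333 [0.52405674 0.05869472 0.03884896] -171.28350203257023
[-0.02621312 -0.0008773  -0.00014002]
```

Call:
move_arm --moves '[[0,[-0.005,-0.0005,0],[0,0,0]],[0,[-0.005,0,0],[0,0,0]],[0,[-0.004,0,0],[0,0,0]],[0,[-0.003,0,0],[0,0,0]],[0,[-0.002,0,0],[0,0,0]],[0,[-0.001,0,0],[0,0,0]],[0,[0,0,0],[0,0,0]],[0,[0,0,0],[0,0,0]],[0,[0,0,0],[0,0,0]],[0,[0,0,0],[0,0,0]]]'

```text
time: 29.77
eef_pos: [0.5433, 0.061, 0.039]
tcp_rot: [-0.076, 0.997, -0.0, 0.001]
contact_force: [-1.4, 0.3, -0.2]
opening: 0.002
finger_force: 0.5
```

Call:
move_arm --moves '[[0,[-0.002,0,0],[0,0,0]],[0,[-0.002,0,0],[0,0,0]],[0,[-0.001,0,0],[0,0,0]],[0,[-0.001,0,0],[0,0,0]],[0,[0,0,0],[0,0,0]],[0,[0,0,0],[0,0,0]],[0,[0,0,0],[0,0,0]],[0,[0,0,0],[0,0,0]],[0,[0,0,0],[0,0,0]],[0,[0,0,0],[0,0,0]]]'

```text
time: 30.6
eef_pos: [0.5491, 0.062, 0.0389]
tcp_rot: [-0.076, 0.997, 0.0, 0.0]
contact_force: [-2.4, 0.6, 1.2]
opening: -0.001
finger_force: 1.1
```

Call:
move_arm --moves '[[0,[-0.001,0,0],[0,0,0]],[0,[-0.001,0,0],[0,0,0]],[0,[-0.001,0,0],[0,0,0]],[0,[0,0,0],[0,0,0]],[0,[0,0,0],[0,0,0]],[0,[0,0,0],[0,0,0]],[0,[0,0,0],[0,0,0]],[0,[0,0,0],[0,0,0]],[0,[0,0,0],[0,0,0]],[0,[0,0,0],[0,0,0]]]'

```text
time: 31.43
eef_pos: [0.5498, 0.0622, 0.0386]
tcp_rot: [-0.076, 0.997, -0.0, -0.003]
contact_force: [-9.3, -1.3, 5.9]
opening: 0.004
finger_force: 4.6
```

Call:
move_arm --moves '[[0,[-0.001,0,0],[0,0,0]],[0,[-0.001,0,0],[0,0,0]],[0,[0,0,0],[0,0,0]],[0,[0,0,0],[0,0,0]],[0,[0,0,0],[0,0,0]],[0,[0,0,0],[0,0,0]],[0,[0,0,0],[0,0,0]],[0,[0,0,0],[0,0,0]],[0,[0,0,0],[0,0,0]],[0,[0,0,0],[0,0,0]]]'

```text
time: 32.27
eef_pos: [0.5498, 0.0623, 0.0384]
tcp_rot: [-0.077, 0.997, -0.0, -0.006]
contact_force: [-14.4, -3.5, 10.5]
opening: -0.001
finger_force: 7.5
```

The fingers are hard against the face (14 N, no more travel), so the plug is flush. Next the keeper: back off a little, go up and over to its +x side, then down.

Call:
move_arm --moves '[[0,[0.006,0,0],[0,0,0]],[0,[0,0,-0.03],[0,0,0]],[0,[0,0,-0.035],[0,0,0]],[0,[0,0.035,0],[0,0,0]],[0,[0,0.035,0],[0,0,0]],[0,[0,0,0],[0,0,0]],[0,[0,0,0],[0,0,0]],[0,[0,0,0],[0,0,0]],[0,[0,0,0],[0,0,0]],[0,[0,0,0],[0,0,0]]]'

```text
time: 33.1
eef_pos: [0.5377, 0.1301, 0.1036]
tcp_rot: [-0.075, 0.997, -0.0, 0.0]
contact_force: [-0.3, -0.1, -0.1]
opening: 0.0
finger_force: 0.0
```

```bash
python3 - <<'E'
from h import *
s=get_state();Q=R.from_quat(s['tcp_rot']).as_matrix()
d=Q.T@(s['eef_pos']-np.array([.5498,.0623,0])); print('y_from_face',11+d[0]*1000,'x',d[1]*1000,'z',s['eef_pos'][2],s['contact_force'])
im=read_camera('wrist');cv2.imwrite('pics/w9.png',im[:,:,::-1])
E
```

```text
y_from_face 12.760323184560637 x 68.85526813302812 z 0.10357020576361795 [-0.26315561 -0.07839987 -0.14653847]
```

Call:
move_arm --moves '[[0,[0.003,0,0.02],[0,0,0]],[0,[0,0,0.02],[0,0,0]],[0,[0,0,0.009],[0,0,0]],[0,[0,0,0],[0,0,0]],[0,[0,-0.006,0],[0,0,0]],[0,[0,-0.006,0],[0,0,0]],[0,[0,-0.006,0],[0,0,0]],[0,[0,-0.006,0],[0,0,0]],[0,[0,0,0],[0,0,0]],[0,[0,0,0],[0,0,0]]]'

```text
time: 33.98
eef_pos: [0.5386, 0.1062, 0.0554]
tcp_rot: [-0.076, 0.997, -0.0, 0.001]
contact_force: [0.3, -0.1, -1.4]
opening: 0.004
finger_force: 0.0
```

Call:
move_arm --moves '[[0,[0,-0.005,0],[0,0,0]],[0,[0,-0.005,0],[0,0,0]],[0,[0,-0.005,0],[0,0,0]],[0,[0,-0.005,0],[0,0,0]],[0,[0,-0.004,0],[0,0,0]],[0,[0,-0.004,0],[0,0,0]],[0,[0,-0.003,0],[0,0,0]],[0,[0,0,0],[0,0,0]],[0,[0,0,0],[0,0,0]],[0,[0,0,0],[0,0,0]]]'

```text
time: 34.82
eef_pos: [0.5427, 0.0761, 0.0547]
tcp_rot: [-0.076, 0.997, -0.0, -0.0]
contact_force: [-0.2, 0.5, 0.4]
opening: 0.0
finger_force: 0.0
```

Call:
move_arm --moves '[[0,[0,0,0.003],[0,0,0]],[0,[0,0,0.003],[0,0,0]],[0,[0,0,0.003],[0,0,0]],[0,[0,0,0.002],[0,0,0]],[0,[0,0,0.002],[0,0,0]],[0,[0,0,0.001],[0,0,0]],[0,[0,0,0],[0,0,0]],[0,[0,0,0],[0,0,0]],[0,[0,0,0],[0,0,0]],[0,[0,0,0],[0,0,0]]]'

```text
time: 35.65
eef_pos: [0.5431, 0.076, 0.0424]
tcp_rot: [-0.076, 0.997, -0.0, -0.0]
contact_force: [-4.0, -1.9, 10.0]
opening: 0.001
finger_force: 5.0
```

Tab at z = 42.4 mm under 10 N, so the keeper is on its stop. As a check that the plug is fully home, I'll lift, tilt the tool so the tips lead, and give the plug's upper half a gentle push above the keeper.

Call:
move_arm --moves '[[0,[0,0,0.001],[0,0,0]],[0,[0,0,0],[0,0,0]],[0,[0,0,-0.015],[0,0,0]],[0,[0.004,-0.014,0],[0,0,0]],[0,[0.004,0,0],[0,-0.075,0]],[0,[0,0,0],[0,-0.075,0]],[0,[0,0,0],[0,0,0]],[0,[0,0,0],[0,0,0]],[0,[0,0,0],[0,0,0]],[0,[0,0,0],[0,0,0]]]'

```text
time: 36.48
eef_pos: [0.5377, 0.0613, 0.055]
tcp_rot: [-0.076, 0.994, 0.006, 0.075]
contact_force: [0.4, -0.0, 0.3]
opening: 0.001
finger_force: 0.0
```

```bash
python3 - <<'E'
from h import *
s=get_state();Q=R.from_quat(s['tcp_rot']).as_matrix()
d=s['eef_pos']-np.array([.5498,.0623,0]); o=np.array([-.9885,-.151]);l=np.array([-.151,.9885])
print(11+d[:2]@o*1000,d[:2]@l*1000,s['eef_pos'][2],Q[:,2],s['contact_force'])
E
```

```text
23.094306521637414 0.7995134726936916 0.05504959847302433 [ 0.14750241  0.02260872 -0.98880326] [ 0.41122475 -0.03703606  0.27979528]
```

Call:
move_arm --moves '[[0,[0.0006,0,0.0042],[0,0,0]],[0,[0.0006,0,0.0042],[0,0,0]],[0,[0,0,0],[0,0,0]],[0,[-0.004,0,0.0006],[0,0,0]],[0,[-0.004,0,0.0006],[0,0,0]],[0,[-0.002,0,0.0003],[0,0,0]],[0,[-0.001,0,0.0002],[0,0,0]],[0,[0,0,0],[0,0,0]],[0,[0,0,0],[0,0,0]],[0,[0,0,0],[0,0,0]]]'

```text
time: 37.32
eef_pos: [0.5479, 0.0629, 0.0463]
tcp_rot: [-0.076, 0.994, 0.006, 0.075]
contact_force: [1.4, -0.8, 0.5]
opening: -0.003
finger_force: 0.0
```

Call:
move_arm --moves '[[0,[-0.001,0,0.0001],[0,0,0]],[0,[-0.001,0,0.0001],[0,0,0]],[0,[-0.001,0,0.0001],[0,0,0]],[0,[0,0,0],[0,0,0]],[0,[0,0,0],[0,0,0]],[0,[0,0,0],[0,0,0]],[0,[0,0,0],[0,0,0]],[0,[0,0,0],[0,0,0]],[0,[0,0,0],[0,0,0]],[0,[0,0,0],[0,0,0]]]'

```text
time: 38.15
eef_pos: [0.551, 0.0633, 0.0465]
tcp_rot: [-0.076, 0.994, 0.006, 0.075]
contact_force: [-0.5, -0.5, 0.4]
opening: 0.002
finger_force: 0.2
```

```bash
python3 - <<'E'
from h import *
s=get_state()
d=s['eef_pos']-np.array([.5498,.0623,0]); o=np.array([-.9885,-.151]);l=np.array([-.151,.9885])
print(11+d[:2]@o*1000,d[:2]@l*1000,s['eef_pos'][2],s['contact_force'])
E
```

```text
9.666123753677756 0.8363129025189886 0.04645307386958965 [-0.52112959 -0.51243514  0.44858911]
```

Call:
move_arm --moves '[[0,[-0.001,0,0.0001],[0,0,0]],[0,[0,0,0],[0,0,0]],[0,[0,0,0],[0,0,0]],[0,[0,0,0],[0,0,0]],[0,[0,0,0],[0,0,0]],[0,[0,0,0],[0,0,0]],[0,[0.01,0,-0.001],[0,0,0]],[0,[0.015,0,-0.01],[0,0,0]],[0,[0.01,0,-0.035],[0,0,0]],[0,[0,0,-0.035],[0,0,0]]]'

```text
time: 38.98
eef_pos: [0.5023, 0.0566, 0.1192]
tcp_rot: [-0.076, 0.995, 0.006, 0.072]
contact_force: [0.7, -0.3, 0.5]
opening: -0.001
finger_force: 0.0
```

Call:
move_arm --moves '[[0,[0,0,-0.02],[0,0.075,0]],[0,[0,0,0],[0,0.075,0]],[0,[0,0,0],[0,0,0]],[0,[0,0,0],[0,0,0]],[0,[0,0,0],[0,0,0]],[0,[0,0,0],[0,0,0]],[0,[0,0,0],[0,0,0]],[0,[0,0,0],[0,0,0]],[0,[0,0,0],[0,0,0]],[0,[0,0,0],[0,0,0]]]'

```text
time: 39.82
eef_pos: [0.5027, 0.0559, 0.1409]
tcp_rot: [-0.076, 0.997, 0.0, -0.0]
contact_force: [0.4, 0.2, -0.3]
opening: -0.002
finger_force: 0.0
```

```bash
python3 - <<'E'
from h import *
s=get_state();print(s['time'],s['eef_pos'],s['contact_force'])
im=read_camera('wrist');cv2.imwrite('pics/w10.png',im[:,:,::-1])
a=np.array([-.9885,-.151,0]);l=np.array([-.151,.9885,0]);F=np.array([.5498,.0623,.0])-a*.011
# keeper when closed: tab surface z .0425, x -4..16, y 6..16 ; when open: x 21..41, z to .070
for n,x,y,z in[('tab',-4,6,42.5),('tab',-4,16,42.5),('tab',16,16,42.5),('tab',16,6,42.5),('open tip',30,4,70)]:
  print(n,[round(float(q)) for q in proj('wrist',F+(l*x+a*y)/1000+[0,0,z/1000],s)])
g=cv2.cvtColor(im,cv2.COLOR_RGB2GRAY)
for v in range(220,330,5): print(v,[int(q) for q in g[v,276:400:4]])
E
```

```text
39.8167 [0.50269424 0.05592268 0.14088594] [ 0.4068431   0.18635424 -0.30837028]
tab [313, 261]
tab [313, 251]
tab [336, 251]
tab [336, 261]
open tip [355, 279]
220 [76, 74, 74, 58, 37, 45, 56, 100, 99, 102, 100, 96, 100, 105, 105, 102, 36, 44, 42, 77, 77, 78, 76, 77, 73, 75, 76, 76, 74, 76, 75]
225 [79, 77, 79, 69, 49, 23, 56, 102, 103, 100, 103, 98, 101, 105, 102, 100, 42, 36, 42, 74, 77, 77, 76, 77, 76, 75, 76, 75, 76, 76, 75]
230 [77, 76, 77, 68, 41, 42, 55, 99, 99, 100, 98, 98, 99, 103, 105, 101, 43, 44, 41, 75, 75, 74, 72, 77, 78, 74, 73, 77, 74, 76, 73]
235 [74, 74, 75, 67, 42, 42, 50, 104, 81, 80, 58, 39, 80, 82, 91, 95, 43, 44, 40, 72, 73, 73, 75, 77, 78, 77, 73, 76, 74, 76, 79]
240 [37, 37, 38, 39, 40, 39, 46, 104, 81, 80, 51, 12, 82, 84, 79, 93, 35, 36, 34, 40, 38, 38, 39, 39, 34, 40, 40, 36, 72, 78, 77]
245 [96, 43, 46, 43, 48, 21, 15, 31, 80, 82, 39, 18, 80, 83, 82, 21, 18, 37, 47, 46, 42, 41, 43, 46, 44, 42, 40, 44, 77, 76, 72]
250 [85, 41, 46, 44, 20, 19, 18, 44, 83, 81, 27, 16, 82, 83, 83, 18, 16, 19, 19, 3, 34, 44, 45, 44, 40, 41, 38, 41, 75, 72, 76]
255 [98, 101, 10
[... 1251 characters left out ...]
, 14, 15, 17, 19, 21, 14, 14, 15, 20, 20, 20, 21]
305 [18, 18, 14, 16, 22, 17, 15, 13, 19, 17, 24, 20, 21, 20, 17, 14, 21, 18, 23, 19, 13, 18, 15, 16, 16, 17, 20, 21, 24, 21, 21]
310 [23, 22, 16, 20, 15, 19, 18, 18, 19, 20, 26, 22, 21, 19, 13, 14, 17, 15, 14, 14, 19, 24, 18, 14, 14, 16, 15, 22, 24, 26, 20]
315 [18, 20, 19, 16, 21, 23, 17, 17, 17, 19, 78, 76, 29, 19, 17, 19, 20, 19, 18, 18, 18, 20, 17, 19, 22, 20, 17, 23, 22, 24, 20]
320 [18, 19, 17, 17, 17, 17, 19, 18, 17, 19, 245, 242, 122, 19, 20, 19, 15, 16, 18, 19, 17, 20, 22, 14, 21, 19, 19, 19, 26, 24, 23]
325 [14, 13, 19, 17, 17, 14, 13, 18, 22, 20, 245, 242, 233, 18, 17, 18, 15, 15, 19, 15, 21, 14, 19, 19, 16, 17, 16, 18, 17, 21, 22]
```

Call:
move_arm --moves '[[0,[-0.02,0,-0.0175],[0,0,0]],[0,[-0.02,0,-0.0175],[0,0,0]],[0,[-0.0212,0,0],[0,0,0.007]],[0,[0,0,0],[0,0,0]],[0,[0,0,0],[0,0,0]],[0,[0,0,0],[0,0,0]],[0,[0,0,0],[0,0,0]],[0,[0,0,0],[0,0,0]],[0,[0,0,0],[0,0,0]],[0,[0,0,0],[0,0,0]]]'

```text
time: 40.7
eef_pos: [0.5629, 0.0652, 0.176]
tcp_rot: [-0.073, 0.997, 0.0, -0.0]
contact_force: [0.4, 0.2, -1.0]
opening: -0.003
finger_force: 0.0
```

```bash
python3 - <<'E'
from h import *
s=get_state();print(s['time'],s['eef_pos'],s['contact_force'])
im=read_camera('wrist');cv2.imwrite('pics/w11.png',im[:,:,::-1])
a=np.array([-.9885,-.151,0]);l=np.array([-.151,.9885,0]);F=np.array([.5498,.0623,.0])-a*.011
for n,x,y,z in[('tab',-4,6,42.5),('tab',-4,16,42.5),('tab',16,16,42.5),('tab',16,6,42.5),('open tip',30,4,70),('open tab',40,16,60),('face top',0,0,64)]:
  print(n,[round(float(q)) for q in proj('wrist',F+(l*x+a*y)/1000+[0,0,z/1000],s)])
g=cv2.cvtColor(im,cv2.COLOR_RGB2GRAY);o=cv2.imread('pics/w2.png',0)
print('now');[print(v,[int(q) for q in g[v,288:384:3]]) for v in range(164,204,3)]
print('before');[print(v,[int(q) for q in o[v,348:384:3]]) for v in range(170,204,3)]
E
```

```text
40.7 [0.56289475 0.0651848  0.17598981] [ 0.3928895   0.19540091 -0.96261795]
tab [313, 185]
tab [313, 175]
tab [334, 175]
tab [334, 185]
open tip [352, 194]
open tab [363, 178]
face top [317, 197]
now
164 [152, 80, 91, 91, 92, 95, 92, 96, 90, 98, 93, 93, 94, 96, 97, 102, 42, 39, 42, 40, 71, 67, 69, 71, 69, 70, 71, 71, 68, 69, 69, 68]
167 [149, 79, 92, 91, 91, 96, 94, 94, 95, 95, 90, 93, 95, 94, 94, 101, 42, 41, 44, 40, 72, 70, 72, 72, 67, 70, 70, 69, 70, 71, 72, 67]
170 [148, 74, 90, 88, 60, 97, 92, 95, 95, 97, 92, 93, 95, 97, 92, 102, 43, 39, 42, 40, 69, 70, 67, 66, 68, 70, 69, 71, 69, 73, 69, 71]
173 [42, 35, 49, 46, 31, 95, 95, 93, 92, 94, 95, 91, 94, 94, 94, 92, 31, 31, 31, 33, 31, 34, 35, 35, 35, 35, 32, 35, 35, 36, 36, 36]
176 [91, 90, 92, 91, 42, 57, 54, 44, 42, 84, 102, 101, 99, 103, 102, 106, 47, 42, 41, 40, 26, 27, 35, 40, 44, 39, 37, 38, 43, 39, 41, 39]
179 [91, 89, 91, 94, 42, 42, 41, 40, 39, 83, 101, 101, 102, 104, 100, 104, 46, 39, 41, 33, 42, 40, 37, 39, 39, 42, 42, 36, 44, 38, 39, 39]
182 [88, 86, 94, 89, 41, 35, 44, 39, 64, 92, 104, 104, 103, 104, 102, 106, 71, 76, 
[... 1086 characters left out ...]
, 121, 127, 125]
before
170 [72, 66, 67, 68, 70, 73, 70, 72, 70, 73, 69, 67]
173 [70, 41, 38, 35, 38, 37, 40, 39, 36, 39, 39, 37]
176 [71, 12, 26, 43, 41, 65, 71, 37, 37, 39, 43, 35]
179 [69, 37, 43, 38, 40, 67, 64, 100, 42, 39, 42, 41]
182 [69, 41, 35, 76, 49, 69, 70, 105, 41, 40, 42, 39]
185 [73, 76, 76, 75, 79, 75, 66, 102, 94, 68, 37, 43]
188 [73, 76, 77, 76, 75, 76, 73, 101, 94, 96, 61, 43]
191 [73, 93, 98, 101, 104, 98, 87, 100, 91, 91, 94, 61]
194 [79, 92, 94, 98, 97, 93, 92, 89, 95, 92, 96, 99]
197 [89, 132, 126, 130, 128, 127, 131, 124, 131, 129, 126, 129]
200 [92, 130, 128, 132, 126, 128, 130, 123, 132, 130, 126, 133]
203 [101, 133, 126, 130, 129, 129, 127, 112, 104, 104, 125, 128]
```

The tab shows level at u=315–335, v=175–186, exactly where a closed keeper projects, and the open keeper at u≈369 is gone. Handing in.

```bash
python3 -c "
from plant import *
print(sign_off())"
```

```text
the job is handed in; nothing more can be done
None
```

I fed in the long spool, short spool and plug in that order, pushed them to the stop with the plug flush by finger contact, closed the keeper on its stop, and handed the job in at about 41 s; sign-off gave no verdict.

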